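Snap the lid onto the tea tin in the pulled-out drawer

TASK

Pull the drawer of the little tea cabinet all the way out to its stop, then press the loose steel lid from the table onto the open tea tin in the drawer until it clicks. Do not let up at the click: push on until the lid is firmly down on its rubber seal, and finish like that, the hand still pushing the lid down and the drawer still out. Leave the teapot, the glasses and the spoon where they are.

Things in the scene. Friction and masses are not known exactly. Their poses are not given: they have to be found in the camera images.
- tea_cabinet_top (a point): Fixed dark wooden tabletop cabinet, 260 deep (x), 220 wide (y), 145 mm high; one drawer fills its front. This point: on its top face, on the mid-line, 70 mm behind the front edge. Its x axis points from the drawer front to the back, so the drawer comes out along its -x; z is up.
- tea_drawer (a joint): Travel of the drawer in m: 0 shut, 0.16 fully out at its stop; it starts shut or up to 20 mm ajar. Sliding takes about 3 N, more when pulled fast; it stays where it is left.
- tea_drawer_handle (a point): Middle of the drawer's brass bar handle: level round bar, 11 mm thick, 110 mm long across the cabinet (its y), its axis 35 mm in front of the drawer front, on a thin post near each end, 112 mm above the table, 33 mm below the cabinet's top. Moves with the drawer, whose front is as high as the cabinet.
- tin_base (a point): Open round stainless tin, fixed upright in the drawer's rack 75 mm behind the drawer front; moves with the drawer; axes as the cabinet. Origin: centre of its underside, 21 mm above the table. Body 80 mm across up to a flat shoulder at height 46 mm, then a neck 60 mm across. Two release buttons on its sides (y) are part of the catches and need not be touched.
- tin_mouth (a point): Centre of the tin's top rim, 69 mm above its underside, 90 mm above the table. The neck's top 7 mm taper in to 51 mm across here, a lead-in for the lid. Two sprung catches stand 4.5 mm out of the neck, left and right (y), 13 mm below the rim. Snapping the lid over them takes a peak of 10 to 15 N; then the push needed drops to nothing (the catches draw the lid down), and rises again by 2.5 N per mm as the seal is squeezed.
- tin_seal: Grey silicone seal ring, 75 mm across, round the foot of the tin's neck on the shoulder; origin: centre of its underside. Free it is 5 mm high (top 18 mm below the rim); the lid's skirt can squeeze it by 4.5 mm, which takes about 11 N. A snapped-on lid that nobody presses squeezes it only about 1 mm.
- tin_lid_center (a point): The loose round stainless lid: centre, half-way up (26.5 mm above its lower edge), z up. Skirt 76 mm across and 29 mm high with a flat top; on it a round wooden knob 26 mm across, 24 mm high, the grip. About 160 g. It lies knob up on the table, left or right of the cabinet. Snapped on, this point is 7.5 mm above the tin's rim; pressed fully home, 4 mm above.
- tin_lid: The same lid, origin at the centre of its lower edge. That edge has an inward lip with a 63 mm opening, which meets the catches when it is 7 mm below the tin's rim.
- teapot: White ceramic teapot, 140 mm across, 126 mm high, spout and handle reaching out 125 mm; stands on the round dark trivet (170 mm across, 8 mm thick). Origin: centre of its underside. Leave alone.
- glass_a: Pink glass tumbler, 70 mm across, 95 mm high, beside the cabinet on the side where the lid is not. Origin: centre of its underside. Leave alone.
- glass_b: Pink glass tumbler like the other, farther from the robot. Origin: centre of its underside. Leave alone.
- olive_spoon: Short olive wood spoon, 155 mm long, 10 mm high, lying crosswise on the cabinet's top. Origin: underside, mid-length. Leave alone.
Not all that is in view belongs to the job. Leave any green look-alike of the tin_lid alone.

How it is judged:
On the way, in this order (a step that is already met when the one before it is completed fails the run):
1. the drawer is pulled out to its stop (value of joint tea_drawer above 0.154 m), for 0.2 s.
2. the lid has snapped over the catches of the tin (z of tin_lid_center in the frame of tin_mouth below 0.0085 m and horizontal distance between tin_lid_center and tin_mouth below 0.004 m and angle between the z axis of tin_lid and the z axis of tin_mouth, either way round below 0.08 rad), for 0.1 s.
At the end, for the whole second after the job is handed in: All through the last second the lid is level, still and snapped on (within 4 mm of the tin's axis, centre under 8.5 mm above its rim, tilt under 0.08 rad), the hand touches it and it presses the seal with over 6 N; drawer within 10 mm of its stop; teapot, glasses, spoon within 30 mm of their starts (all of step 2 and value of joint tea_drawer above 0.15 m and contact force between tin_lid and tin_seal above 6 N and contact force between any of the fingers, the arm and tin_lid above 3 N and linear speed of tin_lid below 0.02 m/s and distance of each of teapot, glass_a, glass_b, olive_spoon from where it was at the start of the episode below 0.03 m); the arm keeps its last pose, push and grip.
It fails at once if the teapot, a glass or the spoon is pushed away by more than 30 mm (distance of any of teapot, glass_a, glass_b, olive_spoon from where it was at the start of the episode above 0.03 m).
It fails at once if a glass or the teapot is tipped over (angle between any of teapot, glass_a, glass_b's own z axis and vertical above 0.5 rad).
It also fails if it takes over 61 s, if anything falls off the work surface, if the arm or the gripper's body presses on something with over 40 N, if the wrist force passes 120 N, or if a joint passes its speed limit or range.

ROBOT

A 7-joint arm with a two-finger parallel gripper is mounted at the origin on the work surface. World frame = base frame: x ahead of the robot, y to its left, z up, the work surface at z = 0. Lengths are in m, angles in rad, forces in N, time in s.
With the tool pointing down it reaches from about 0.4 to 0.875 m from the base axis. Payload 6.5 kg.
Tool frame: the origin (TCP) lies on the centre line of the jaws, within the pads' length; the fingertips stand nose_length ahead of it and the grasp point (between the pads) lies 6 mm ahead of it (nose_length is the distance from the TCP to the fingertips, in m); z points along the fingers, y is the line along which they close (so a half turn about z gives the same grasp; the last joint's range is limited). The gripper opens to 85 mm and grips with 20 to 120 N. Pads are 22 mm wide; open, the fingers measure 114 mm over their backs; the gripper's body (76 mm by 85 mm) begins 54 mm behind the grasp point. The pads swing forward as they close: fully open they stand 13 mm farther back than shut.
Start: joints at [1.036, 0.536, -0.004, 1.538, 0.003, 1.067, -0.071], TCP at [0.294, -0.58, 0.256] pointing down, gripper open.
Joint ranges: [-2.7, 2.7], [-0.37, 2.16], [-1.27, 1.26], [0.24, 2.4], [-1.31, 4.45], [0.19, 1.91], [-2.76, 2.76]. Speed limits (rad/s): [2.39, 2.39, 3.14, 3.14, 3.14, 3.14, 3.14].

INTERFACE

Orientations are given as a unit quaternion [w, x, y, z].
In Python, from cell import * gives the robot as it stands.
- The arm moves only by the tool move_arm, never from a script. Its argument "series" is a list of rows, each a list of 5 numbers: the shift along the tool's x, y, z in m, then the turn about the tool's z in degrees, then the finger opening in m, from 0 to 0.0854. A call has 1 to 5 rows; each row is the pose to reach, as a shift and turn from the pose commanded when the call began, along the tool's axes at that moment; what a row does not reach only later rows make up. A row lasts 1/12 s, in which the tool goes at most 41.7 mm and 7.16 degrees, less where a joint would pass 70% of its speed; a pose out of reach is approached as far as the arm can. A call with a gripper value outside its range is refused whole. The fingers move at their own pace and stop on an object; "grip_force" is the grip in N (left out, the last holds). Time passes only in rows, so rows that repeat a pose let the fingers close. It gives the time, the measured TCP pose, the force, the opening and the grip force at its end, in the units of the state.
- get_obs(): the state, without advancing time (a new reading comes with each control period).
- snapshot(name): name is "side" or "top"; returns (picture, depth): 420x560x3 uint8, red, green, blue; 420x560 float32, m along the optical axis (not along the pixel's ray), 0 where there is no reading.
- calibration(name): a dict with "mtx" (3x3 intrinsics, pixels), "k1" (the pictures are not rectified: a ray, as slopes to the right and down, at radius r is drawn at 1 + k1 r^2 times it, then the intrinsics apply), "R" (3x3) and "t" (3): a world point X has camera coordinates R X + t. Camera axes: x right, y down, z forward; pixel columns grow to the right and rows downward; lengths in m; the calibration is good to about 2 mm. A picture is of the moment at which its call begins. calibration takes no time and is no camera call.
- sign_off(): hands the job in; it is judged then, once.
Trained networks look in the newest picture that a camera, given by its name, has taken for a name from the list of things; names that differ only in an ending like _2 or _b are one class to them, and where a whole thing is asked for, a point or a joint stands for the part that bears it (a point fixed in the world has none). Each returns a list of dicts, best first, with "score" (0 to 1); they miss things now and then, are a little off and sometimes report something else, mostly with a low value. They report only what shows in the picture. A call takes as long as a camera call. They do not tell look-alikes from the thing itself.
- cut_out(camera, target): "region" (420x560 bool, what is visible of it) and "rect" ([centre column, centre row, width, height] in pixels, round what is visible of it).
The state is a dict: "clock": time; "q": joint angles; "qd": joint speeds; "effort": joint torques, N m; "position": TCP position; "tool_rot": TCP orientation; "contact_force": force on the tool from outside, world axes, zero at the start; "moment": the same for the moment, N m; "gripper_width": opening from 0.0 (shut) to 1.0 (fully open); "grasp_force": force on a finger pad.
Only numpy, scipy, OpenCV 4.12 (cv2) and the standard library are available. Lean on these libraries where they do the work, as an engineer would, in place of code of your own. Each camera call takes 0.05 s, during which the arm holds its last target. There are 200 camera calls.

## Working session

There is one attempt and no reset: what is moved stays moved. The work goes in short steps, Python scripts to look and compute and a tool call to move; the robot and the scene stay as the last step left them, time stands still between calls to the robot, and variables do not carry over. Pictures are saved under pics/ and viewed, at most 10 in all, crops included, and the job is handed in when it is done.

Besides the shell and the picture viewer there is one more tool, called after "Emit:" as name(argument=value, ...) on one line, values as JSON. move_arm: Moves the arm, as the interface text tells. Its arguments: {"type":"object","properties":{"series":{"type":"array","items":{"type":"array","items":{"type":"number"}}},"grip_force":{"type":"number"}},"required":["series"]}

```bash
ls; mkdir -p pics
cat > h.py <<'E'
from cell import *
import numpy as np, cv2
def pts(name, depth, uv):
    c=calibration(name); K=np.array(c["mtx"]); k1=c["k1"]; R=np.array(c["R"]); t=np.array(c["t"])
    uv=np.asarray(uv,float).reshape(-1,2)
    n=cv2.undistortPoints(uv[:,None,:],K,np.array([k1,0,0,0,0.]))[:,0]
    d=np.array([depth[int(round(v)),int(round(u))] for u,v in uv])
    X=np.c_[n*d[:,None],d]
    return (X-t)@R   # R^T (X-t)
def cloud(name, depth, mask=None):
    m=(depth>0) if mask is None else (mask&(depth>0))
    v,u=np.nonzero(m)
    return pts(name,depth,np.c_[u,v]),u,v
E
python3 - <<'E'
from h import *
o=get_obs(); print({k:np.round(o[k],3) for k in o})
ims=[]
for n in("side","top"):
    p,d=snapshot(n); cv2.imwrite(f"pics/{n}0.png",p[:,:,::-1]); np.savez(f"{n}0.npz",p=p,d=d); c=calibration(n); print(n,np.round(c["t"],3),np.round(-np.array(c["R"]).T@c["t"],3),c["k1"])
E
```

```text
pics
{'clock': np.float64(0.0), 'q': array([ 1.036,  0.537, -0.004,  1.539,  0.003,  1.067, -0.071]), 'qd': array([-0.002,  0.001,  0.002, -0.   , -0.001, -0.001, -0.001]), 'effort': array([-1.0000e-03, -5.8341e+01,  1.0480e+00, -2.5911e+01,  1.2000e-02,
        1.0000e-02,  0.0000e+00]), 'position': array([ 0.293, -0.579,  0.255]), 'tool_rot': array([-0.001,  0.973,  0.232, -0.   ]), 'contact_force': array([ 0.12 , -0.157,  0.069]), 'moment': array([0.001, 0.012, 0.034]), 'grasp_force': np.float64(0.0), 'gripper_width': np.float64(0.999)}
side [0.475 0.292 1.386] [-0.099  0.986  1.118] -0.15238904457346084
top [0.055 0.562 1.062] [0.468 0.043 1.107] -0.11191187790337703
```

View pics/top0.png

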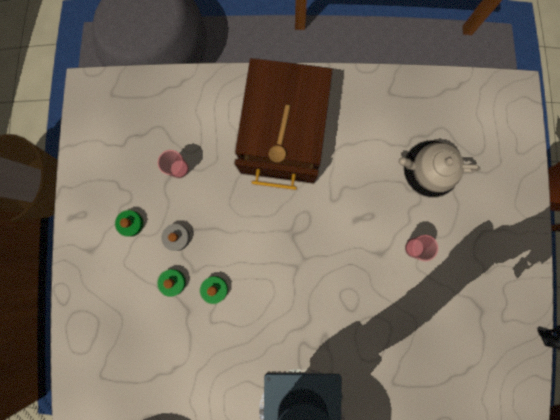

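View pics/side0.png

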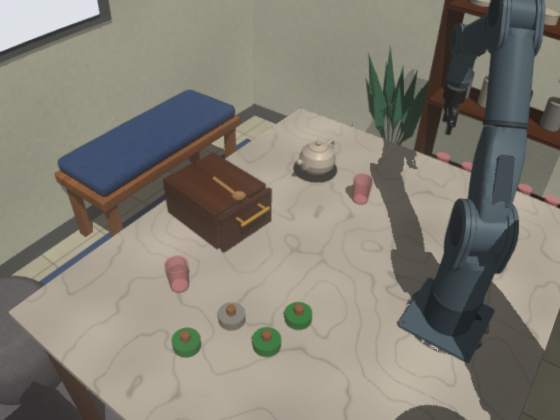

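The top view shows four lid-like things: one grey at (175,236) and three green at (129,222), (171,282) and (214,290). The grey one fits "stainless". The handle is at (275,185), the spoon at (280,140), the teapot at (438,166), and the glasses at (172,163) and (422,247).

Run:
```python
from h import *
z=np.load("top0.npz"); p,d=z["p"],z["d"]
cv2.imwrite("pics/crop.png",cv2.resize(p[120:310,100:340],None,fx=3,fy=3,interpolation=cv2.INTER_CUBIC)[:,:,::-1])
snapshot("top")
for t in("tin_lid","tea_drawer_handle","tea_cabinet_top"):
    for r in cut_out("top",t): print(t,round(r["score"],2),np.round(r["rect"],1),np.round(np.median(cloud("top",d,r["region"])[0],0),3))
P,u,v=cloud("top",d)
# lid: skirt top z~29mm, knob top 53mm near px (175,236)
s=(abs(u-175)<22)&(abs(v-236)<22)
for lo,hi in((.02,.04),(.045,.06)):
    q=P[s&(P[:,2]>lo)&(P[:,2]<hi)]; 
    c,r=cv2.minEnclosingCircle(q[:,:2].astype(np.float32)); print("lid",len(q),np.round(q.mean(0),4),np.round(c,4),round(r,4))
# cabinet top
s=(P[:,2]>.135)&(P[:,2]<.152)&(u>220)&(u<345)&(v>50)&(v<195)
q=P[s]; print("cab",q[:,2].mean(),cv2.minAreaRect(q[:,:2].astype(np.float32)), np.round(cv2.boxPoints(cv2.minAreaRect(q[:,:2].astype(np.float32))),3))
# handle
hsv=cv2.cvtColor(p,cv2.COLOR_RGB2HSV)
s=(P[:,2]>.10)&(P[:,2]<.125)&(u>245)&(u<305)&(v>172)&(v<195)
q=P[s]; print("handle",len(q),q.mean(0),cv2.minAreaRect(q[:,:2].astype(np.float32)))
for n,(a,b) in dict(g1=(172,163),g2=(422,247),pot=(438,166)).items():
    s=(abs(u-a)<25)&(abs(v-b)<25)&(P[:,2]>.03); q=P[s]; print(n,np.round(q.min(0),3),np.round(q.max(0),3))
```

```text
tin_lid 0.89 [177.5 238.9  24.2  25.3] [0.488 0.357 0.03 ]
tin_lid 0.81 [128.6 222.5  28.5  28.4] [0.527 0.494 0.029]
tin_lid 0.74 [172.  282.1  27.6  28.9] [0.362 0.366 0.03 ]
tin_lid 0.64 [214.9 288.6  33.3  28.1] [0.345 0.246 0.03 ]
tea_drawer_handle 0.75 [277.6 172.2  85.4  34.1] [0.663 0.074 0.114]
tea_drawer_handle 0.33 [420.3 249.5  33.6  28.8] [ 0.463 -0.333  0.05 ]
tea_drawer_handle 0.26 [174.1 163.5  30.4  30.6] [0.692 0.373 0.058]
tea_cabinet_top 0.57 [283.1 124.9 102.3 133.6] [0.787 0.057 0.145]
tea_cabinet_top 0.42 [273.9 171.4  82.7  36. ] [0.664 0.069 0.114]
lid 498 [0.4882 0.3603 0.0296] [0.4884 0.3623] 0.0386
lid 64 [0.4883 0.3613 0.0529] [0.4883 0.3619] 0.012
cab 0.14521502023598304 ((0.8030688762664795, 0.056910350918769836), (0.22116850316524506, 0.28973066806793213), 82.13581848144531) [[ 0.644 -0.033]
 [ 0.931 -0.072]
 [ 0.962  0.147]
 [ 0.675  0.186]]
handle 279 [0.63138499 0.07192197 0.11628868] ((0.6390941739082336, 0.07074879854917526), (0.13466182351112366, 0.041654590517282486), 82.75267028808594)
g1 [0.654 0.329 0.03 ] [0.722 0.397 0.1  ]
g2 [ 0.431 -0.353  0.031] [ 0.497 -0.285  0.1  ]
pot [ 0.621 -0.432  0.036] [ 0.755 -0.304  0.137]
```

View pics/crop.png

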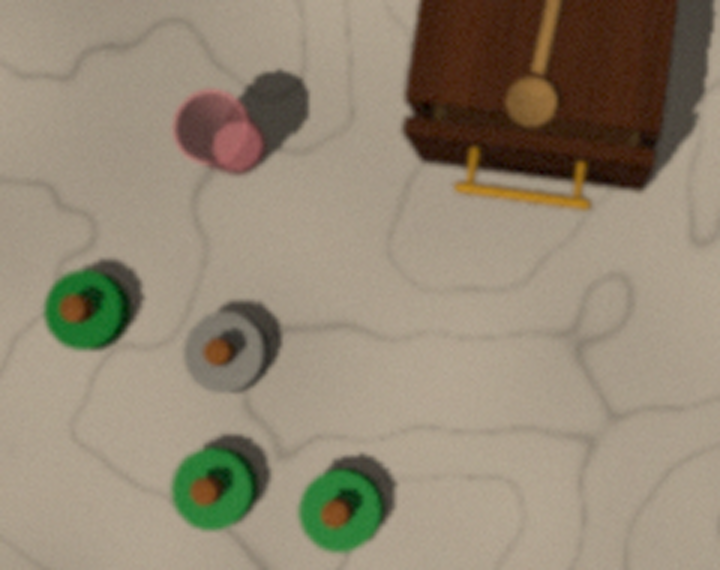

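The crop shows one steel lid, grey, at crop (226,350), which is top-view (175,236). The other three, at crop (86,308), (212,488) and (340,510), are green decoys. The drawer is slightly ajar.

```bash
cat >> h.py <<'E'
from scipy.spatial.transform import Rotation as Ro
def rel(x,y,z,yaw):
    """shift/turn in tool axes from the present pose to tool-down pose with tool x at world angle yaw (deg)"""
    o=get_obs(); w,a,b,c=o["tool_rot"]; R=Ro.from_quat([a,b,c,w]).as_matrix()
    s=R.T@(np.array([x,y,z])-o["position"]); cur=np.degrees(np.arctan2(R[1,0],R[0,0]))
    print("pos",np.round(o["position"],4),"yaw",round(cur,2),"tilt",round(np.degrees(np.arccos(-R[2,2])),2),"F",np.round(o["contact_force"],1),"w",round(float(o["gripper_width"]),3),"t",round(float(o["clock"]),2),"-> shift",np.round(s,4),"turn",round((-(yaw-cur)+180)%360-180,2))
E
python3 - <<'E'
from h import *
try: print(nose_length)
except Exception as e: print(e)
import cell; print([k for k in dir(cell) if not k.startswith('__')])
z=np.load("top0.npz"); p,d=z["p"],z["d"]; P,u,v=cloud("top",d)
hsv=cv2.cvtColor(p,cv2.COLOR_RGB2HSV)[v,u]
s=(hsv[:,0]>14)&(hsv[:,0]<30)&(hsv[:,1]>130)&(u>245)&(u<305)&(v>165)&(v<195)&(P[:,2]>.09)&(P[:,2]<.13)
q=P[s]; print(len(q))
ax=np.array([np.cos(np.radians(-7.9)),np.sin(np.radians(-7.9))]); ay=np.array([-ax[1],ax[0]])
A=q[:,:2]@ax; b=A<np.percentile(A,50)+.0; A0=np.percentile(A,10)
bar=q[A<A0+.012]; B=bar[:,:2]@ay
print("bar",np.round(bar.mean(0),4),"axial",(bar[:,:2]@ax).mean(),"lat",B.min(),B.max(),(B.min()+B.max())/2)
l=np.polyfit(bar[:,1],bar[:,0],1); print("bar yaw",-np.degrees(np.arctan(l[0])))
# cabinet lateral extents at top
s=(P[:,2]>.138)&(P[:,2]<.152)&(u>220)&(u<345)&(v>50)&(v<195); c=P[s][:,:2]
print("cab lat",np.percentile(c@ay,[.5,99.5]),"ax",np.percentile(c@ax,[.5,99.5]))
rel(.6,.07,.23,82.1)
E
```

```text
0.025
['PlanningError', 'calibration', 'cut_out', 'get_obs', 'nose_length', 'sign_off', 'snapshot']
240
bar [0.6242 0.0793 0.1172] axial 0.6073502635581238 lat 0.10658583170940861 0.2218934867648051 0.16423965923710687
bar yaw -7.475621627456263
cab lat [0.05743196 0.27441836] ax [0.64467679 0.92965446]
pos [ 0.2936 -0.5797  0.256 ] yaw 26.87 tilt 0.04 F [ 1.1 -0.3  1.3] w 1.0 t 0.3 -> shift [ 0.5669 -0.4411  0.0262] turn -55.23
```

Emit:
move_arm(series=[[0.594,-0.439,0.02,-55.3,0.028],[0.594,-0.439,0.02,-55.3,0.028],[0.594,-0.439,0.02,-55.3,0.028],[0.594,-0.439,0.02,-55.3,0.028],[0.594,-0.439,0.02,-55.3,0.028]])

```text
clock: 0.72
position: [0.3877, -0.392, 0.2508]
tool_rot: [0.0, 0.853, 0.523, -0.0]
contact_force: [0.6, -0.7, 1.0]
gripper_width: 0.332
grasp_force: 0.0
```

```bash
python3 -c "
from h import *
rel(.625,.080,.23,82.2)"
```

```text
pos [ 0.3877 -0.392   0.2508] yaw 63.02 tilt 0.03 F [ 0.6 -0.7  1. ] w 0.332 t 0.72 -> shift [ 0.5283 -0.0027  0.0206] turn -19.18
```

Emit:
move_arm(series=[[0.528,-0.003,0.02,-19.2,0.028],[0.528,-0.003,0.02,-19.2,0.028],[0.528,-0.003,0.02,-19.2,0.028],[0.528,-0.003,0.02,-19.2,0.028],[0.528,-0.003,0.02,-19.2,0.028]])

```text
clock: 1.13
position: [0.4822, -0.2066, 0.2429]
tool_rot: [0.0, 0.755, 0.655, 0.0]
contact_force: [1.6, -0.1, 0.8]
gripper_width: 0.327
grasp_force: 0.0
```

```bash
python3 -c "
from h import *
rel(.625,.080,.23,82.2)"
```

```text
pos [ 0.4822 -0.2066  0.2429] yaw 81.87 tilt 0.03 F [ 1.6 -0.1  0.8] w 0.327 t 1.13 -> shift [0.3039 0.1008 0.0129] turn -0.33
```

Emit:
move_arm(series=[[0.304,0.1,0.01,-0.3,0.028],[0.304,0.1,0.01,-0.3,0.028],[0.304,0.1,0.01,-0.3,0.028],[0.304,0.1,0.01,-0.3,0.028],[0.304,0.1,0.01,-0.3,0.028]])

```text
clock: 1.55
position: [0.5747, -0.0199, 0.2363]
tool_rot: [0.0, 0.754, 0.657, -0.0]
contact_force: [0.3, -0.5, 0.1]
gripper_width: 0.329
grasp_force: 0.0
```

```bash
python3 -c "
from h import *
rel(.625,.080,.21,82.2)"
```

```text
pos [ 0.5747 -0.0199  0.2363] yaw 82.15 tilt 0.02 F [ 0.3 -0.5  0.1] w 0.329 t 1.55 -> shift [0.1058 0.0362 0.0263] turn -0.05
```

Emit:
move_arm(series=[[0.106,0.036,0.02,0,0.028],[0.106,0.036,0.02,0,0.028],[0.106,0.036,0.02,0,0.028],[0.106,0.036,0.02,0,0.028],[0.106,0.036,0.02,0,0.028]])

```text
clock: 1.97
position: [0.624, 0.0809, 0.2156]
tool_rot: [-0.001, 0.752, 0.659, -0.0]
contact_force: [-0.4, -0.3, 0.1]
gripper_width: 0.326
grasp_force: 0.0
```

Run:
```python
from h import *
rel(.625,.080,.121,82.2)
p,d=snapshot("side"); cv2.imwrite("pics/s1.png",cv2.resize(p[120:290,140:360],None,fx=3.4,fy=3.4)[:,:,::-1])
```

```text
pos [0.624  0.0809 0.2156] yaw 82.39 tilt 0.08 F [-0.4 -0.3  0.1] w 0.326 t 1.97 -> shift [-0.0008  0.0012  0.0946] turn 0.19
```

View pics/s1.png

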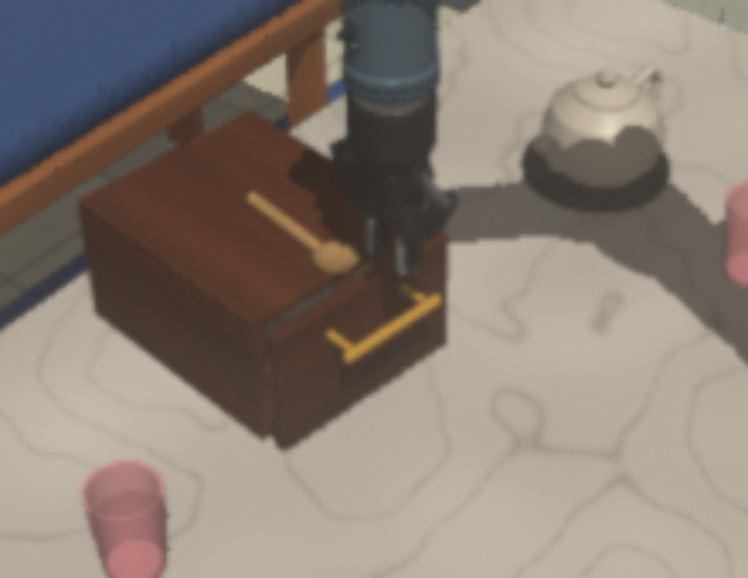

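The side view shows the gripper above the handle (crop 390,250), with its fingers in line across the bar. I'll go down now.

Emit:
move_arm(series=[[-0.001,0.001,0.035,0,0.028],[-0.001,0.001,0.065,0,0.028],[-0.001,0.001,0.075,0,0.028],[-0.001,0.001,0.085,0,0.028],[-0.001,0.001,0.095,0,0.028]])

```text
clock: 2.43
position: [0.6267, 0.076, 0.1232]
tool_rot: [0.002, 0.754, 0.657, 0.001]
contact_force: [-9.6, -13.4, 75.0]
gripper_width: 0.327
grasp_force: 34.3
```

Emit:
move_arm(series=[[0,0,0,0,0.006],[0,0,0,0,0.006],[0,0,0,0,0.006],[0,0,0,0,0.006],[0,0,0,0,0.006]], grip_force=40)

```text
clock: 2.85
position: [0.6272, 0.0766, 0.1234]
tool_rot: [0.002, 0.754, 0.657, 0.002]
contact_force: [1.3, -0.7, 6.4]
gripper_width: 0.109
grasp_force: 39.1
```

```bash
python3 -c "
from h import *
rel(.625,.080,.121,82.2); o=get_obs(); print(o['grasp_force'])"
```

```text
pos [0.6272 0.0766 0.1234] yaw 82.11 tilt 0.28 F [ 1.3 -0.7  6.4] w 0.109 t 2.85 -> shift [ 0.0031 -0.0027  0.0024] turn -0.09
39.07253444194794
```

The descent peaked at 75 N, so I'm checking what was touched before pulling.

Run:
```python
from h import *
p,d=snapshot("side"); cv2.imwrite("pics/s2.png",cv2.resize(p[140:260,180:310],None,fx=5,fy=5,interpolation=cv2.INTER_CUBIC)[:,:,::-1])
z=np.load("side0.npz")
hs=[]
for im,dd in((z["p"],z["d"]),(p,d)):
    P,u,v=cloud("side",dd); h=cv2.cvtColor(im,cv2.COLOR_RGB2HSV)[v,u]
    s=(h[:,0]>10)&(h[:,0]<30)&(h[:,1]>90)&(h[:,2]>90)&(P[:,2]>.147)&(P[:,2]<.165)&(P[:,0]>.6)&(P[:,0]<1)&(abs(P[:,1])<.25)
    q=P[s]; print(len(q),np.round(q.mean(0),4),np.round(q.min(0),3),np.round(q.max(0),3))
```

```text
166 [0.7334 0.0679 0.1511] [0.674 0.045 0.147] [0.82  0.097 0.158]
139 [0.7445 0.0692 0.1507] [0.677 0.047 0.147] [0.826 0.096 0.157]
```

View pics/s2.png

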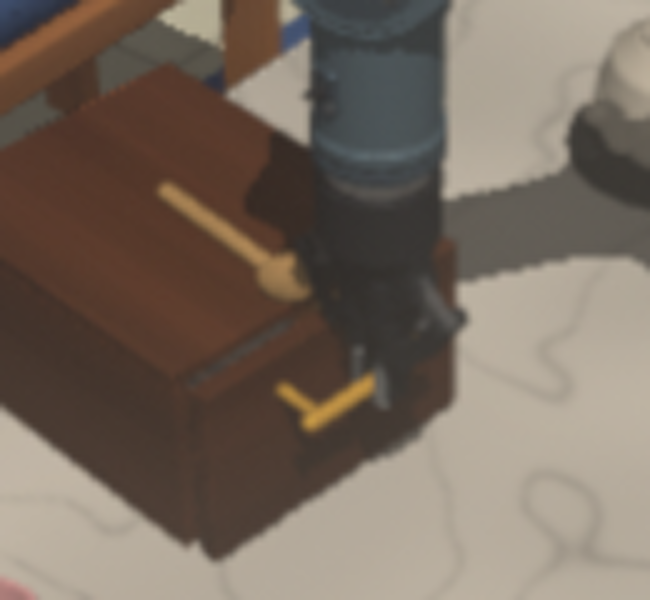

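The side crop shows the fingers round the bar at (375,385). The spoon's bowl at (290,275) has hardly moved: its far end went from 0.820 to 0.826 m in x. Now the pull.

Emit:
move_arm(series=[[0,-0.015,0,0,0.006],[0,-0.04,0,0,0.006],[0,-0.065,0,0,0.006],[0,-0.09,0,0,0.006],[0,-0.115,0,0,0.006]])

```text
clock: 3.32
position: [0.5135, 0.0916, 0.1234]
tool_rot: [0.003, 0.754, 0.656, 0.002]
contact_force: [3.7, -4.9, 7.1]
gripper_width: 0.112
grasp_force: 41.7
```

```bash
python3 -c "
from h import *
rel(.625,.080,.121,82.2); o=get_obs(); print(o['grasp_force'])"
```

```text
pos [0.5135 0.0916 0.1234] yaw 82.07 tilt 0.41 F [ 3.7 -4.9  7.1] w 0.112 t 3.32 -> shift [0.0039 0.112  0.0032] turn -0.13
41.66423857212067
```

Emit:
move_arm(series=[[0,-0.012,0,0,0.006],[0,-0.02,0,0,0.006],[0,-0.027,0,0,0.006],[0,-0.033,0,0,0.006],[0,-0.037,0,0,0.006]])

```text
clock: 3.73
position: [0.4798, 0.0961, 0.1235]
tool_rot: [0.004, 0.754, 0.656, 0.004]
contact_force: [21.8, -9.1, -12.1]
gripper_width: 0.107
grasp_force: 40.1
```

Emit:
move_arm(series=[[0,-0.002,0,0,0.006],[0,-0.004,0,0,0.006],[0,-0.006,0,0,0.006],[0,-0.006,0,0,0.006],[0,-0.006,0,0,0.006]])

```text
clock: 4.15
position: [0.4796, 0.0961, 0.1236]
tool_rot: [0.006, 0.755, 0.655, 0.008]
contact_force: [30.1, -9.5, -21.9]
gripper_width: 0.106
grasp_force: 39.5
```

```bash
python3 -c "
from h import *
rel(.625,.080,.121,82.2); o=get_obs(); print(o['grasp_force'])"
```

```text
pos [0.4796 0.0961 0.1236] yaw 81.91 tilt 1.18 F [ 30.1  -9.5 -21.9] w 0.106 t 4.15 -> shift [0.0045 0.1462 0.0056] turn -0.29
39.51746016740799
```

The force rises at 0.149 m of travel, so the drawer is at its stop (it started about 11 mm ajar). Now I ease off, open and lift.

Emit:
move_arm(series=[[0,0.004,0,0,0.006],[0,0.007,0,0,0.026],[0,0.007,0,0,0.026],[0,0.007,0,0,0.026],[0,0.007,0,0,0.026]])

```text
clock: 4.57
position: [0.4748, 0.0982, 0.1213]
tool_rot: [-0.0, 0.754, 0.657, -0.0]
contact_force: [-0.5, 0.0, -0.3]
gripper_width: 0.305
grasp_force: 0.0
```

```bash
python3 -c "
from h import *
rel(.4796,.0961,.121,82.2)"
```

```text
pos [0.4748 0.0982 0.1213] yaw 82.21 tilt 0.03 F [-0.5  0.  -0.3] w 0.305 t 4.57 -> shift [-0.0015  0.005   0.0003] turn 0.01
```

Emit:
move_arm(series=[[0,0.005,0,0,0.026],[0,0.005,-0.02,0,0.026],[0,0.005,-0.055,0,0.026],[0,0.005,-0.09,0,0.026],[0,0.005,-0.12,0,0.026]])

```text
clock: 4.98
position: [0.4804, 0.0976, 0.2432]
tool_rot: [-0.0, 0.753, 0.658, 0.0]
contact_force: [1.0, -0.4, 0.2]
gripper_width: 0.305
grasp_force: 0.0
```

```bash
python3 -c "
from h import *
rel(.488,.3615,.2,100)"
```

```text
pos [0.4804 0.0976 0.2432] yaw 82.22 tilt 0.03 F [ 1.  -0.4  0.2] w 0.305 t 4.98 -> shift [ 0.2625 -0.0282  0.0433] turn -17.78
```

Emit:
move_arm(series=[[0.262,-0.028,0.04,0,0.055],[0.262,-0.028,0.04,0,0.055],[0.262,-0.028,0.04,0,0.055],[0.262,-0.028,0.04,0,0.055],[0.262,-0.028,0.04,0,0.055]])

```text
clock: 5.4
position: [0.4864, 0.305, 0.2097]
tool_rot: [0.0, 0.754, 0.657, 0.0]
contact_force: [0.7, -0.9, -0.1]
gripper_width: 0.645
grasp_force: 0.0
```

Run:
```python
from h import *
rel(.488,.3615,.13,82.2)
p,d=snapshot("top"); np.savez("top1.npz",p=p,d=d); cv2.imwrite("pics/t1.png",cv2.resize(p[130:330,120:360],None,fx=3,fy=3,interpolation=cv2.INTER_CUBIC)[:,:,::-1])
for t in("tin_seal","tin_base"):
    for r in cut_out("top",t): 
        q=cloud("top",d,r["region"])[0]; print(t,round(r["score"],2),np.round(r["rect"],1),np.round(np.median(q,0),3))
```

```text
pos [0.4864 0.305  0.2097] yaw 82.17 tilt 0.01 F [ 0.7 -0.9 -0.1] w 0.645 t 5.4 -> shift [ 0.0562 -0.0061  0.0797] turn -0.03
tin_seal 0.45 [271.6 192.9  32.8  27.2] [0.589 0.075 0.072]
tin_base 0.57 [267.9 200.3  87.5  89.2] [0.605 0.083 0.036]
```

View pics/t1.png

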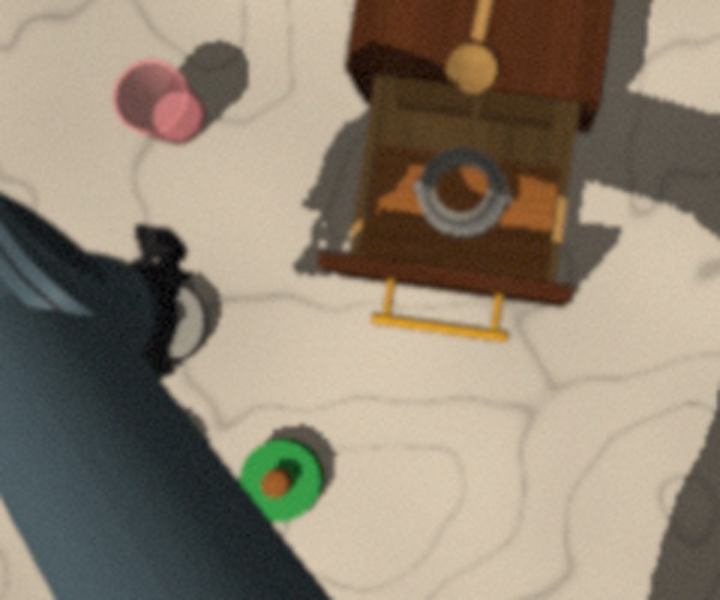

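The drawer is out. The open tin shows at crop (463,190), top-view (274,193), and the handle bar at crop (440,327). The gripper is near the steel lid. Next I measure the tin axis and go down on the lid.

```bash
cat > tin.py <<'E'
from h import *
from scipy.optimize import least_squares
z=np.load("top1.npz"); p,d=z["p"],z["d"]; P,u,v=cloud("top",d)
near=np.hypot(P[:,0]-.589,P[:,1]-.081)<.06
def circ(q,r0=None):
    f=lambda c:np.hypot(q[:,0]-c[0],q[:,1]-c[1])-(c[2] if r0 is None else r0)
    return least_squares(f,[*q[:,:2].mean(0),.03],loss="soft_l1",f_scale=.002).x
q=P[near]; print(np.histogram(q[:,2],bins=np.arange(.02,.11,.005)))
for lo,hi in((.084,.096),(.063,.075),(.06,.08)):
    q=P[near&(P[:,2]>lo)&(P[:,2]<hi)]; print(lo,hi,len(q),np.round(q.mean(0),4),np.round(circ(q),4),np.round(cv2.minEnclosingCircle(q[:,:2].astype(np.float32))[0],4),cv2.minEnclosingCircle(q[:,:2].astype(np.float32))[1])
hsv=cv2.cvtColor(p,cv2.COLOR_RGB2HSV)[v,u]
s=(hsv[:,0]>14)&(hsv[:,0]<30)&(hsv[:,1]>130)&(u>240)&(u<295)&(v>220)&(v<250)&(P[:,2]>.1)&(P[:,2]<.13); q=P[s]
a=np.radians(-7.6); ax=np.array([np.cos(a),np.sin(a)]); ay=np.array([-ax[1],ax[0]])
A=q[:,:2]@ax; bar=q[A<np.percentile(A,10)+.012]; B=bar[:,:2]@ay; m=(bar[:,:2]@ax).mean()*ax+(B.min()+B.max())/2*ay
print("bar",m,B.max()-B.min(),"-> tin",m+.11*ax, "bar via TCP", .4796*1, )
E
python3 tin.py
```

```text
(array([  5,  29, 623, 253,   6,  10,  14,  11,  22,  90, 163,  19,  27,
        85,  43,   0,   0]), array([0.02 , 0.025, 0.03 , 0.035, 0.04 , 0.045, 0.05 , 0.055, 0.06 ,
       0.065, 0.07 , 0.075, 0.08 , 0.085, 0.09 , 0.095, 0.1  , 0.105]))
0.084 0.096 134 [0.6061 0.0819 0.089 ] [0.6091 0.0829 0.0264] [0.609  0.0825] 0.02980699948966503
0.063 0.075 264 [0.6065 0.0819 0.0705] [0.6095 0.0829 0.0356] [0.6095 0.0825] 0.040232110768556595
0.06 0.08 294 [0.6059 0.0812 0.0706] [0.6094 0.0828 0.0355] [0.6066 0.0822] 0.04238366708159447
bar [0.48486128 0.09816318] 0.11372402695500543 -> tin [0.59389499 0.08361497] bar via TCP 0.4796
```

Emit:
move_arm(series=[[0.056,-0.006,0.03,0,0.055],[0.056,-0.006,0.06,0,0.055],[0.056,-0.006,0.08,0,0.055],[0.056,-0.006,0.1,0,0.055],[0.056,-0.006,0.11,0,0.055]])

```text
clock: 5.97
position: [0.4874, 0.357, 0.0972]
tool_rot: [0.0, 0.754, 0.657, -0.002]
contact_force: [-1.0, -0.1, -0.2]
gripper_width: 0.646
grasp_force: 0.0
```

```bash
python3 -c "
from h import *
rel(.488,.3615,.058,82.2)
p,d=snapshot('side'); cv2.imwrite('pics/s3.png',cv2.resize(p[260:360,180:300],None,fx=5,fy=5,interpolation=cv2.INTER_CUBIC)[:,:,::-1])"
```

```text
pos [0.4874 0.357  0.0972] yaw 82.14 tilt 0.27 F [-1.  -0.1 -0.2] w 0.646 t 5.97 -> shift [0.0047 0.0001 0.0391] turn -0.06
```

View pics/s3.png

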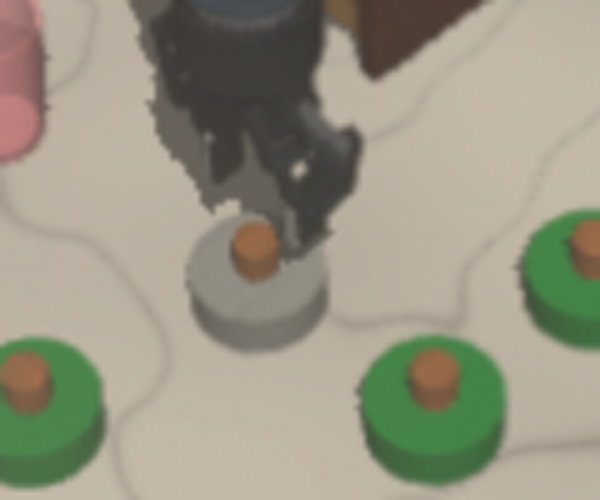

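The side view shows the steel lid's knob at crop (255,250), with the fingers just above and behind it, straddling. I'll go down the last 39 mm and grip.

Emit:
move_arm(series=[[0.005,0,0.01,0,0.055],[0.005,0,0.02,0,0.055],[0.005,0,0.03,0,0.055],[0.005,0,0.036,0,0.055],[0.005,0,0.038,0,0.055]])

```text
clock: 6.43
position: [0.4887, 0.3637, 0.061]
tool_rot: [0.0, 0.754, 0.657, -0.001]
contact_force: [0.1, -0.2, -1.0]
gripper_width: 0.643
grasp_force: 0.0
```

Emit:
move_arm(series=[[0,0,0,0,0.018],[0,0,0,0,0.018],[0,0,0,0,0.018],[0,0,0,0,0.018],[0,0,0,0,0.018]], grip_force=60)

```text
clock: 6.85
position: [0.4894, 0.3646, 0.0627]
tool_rot: [0.0, 0.754, 0.657, 0.001]
contact_force: [-0.1, -0.3, 5.0]
gripper_width: 0.274
grasp_force: 59.0
```

```bash
python3 -c "
from h import *
rel(.488,.3615,.2,82.2); print(get_obs()['grasp_force'])"
```

```text
pos [0.4894 0.3646 0.0627] yaw 82.17 tilt 0.07 F [-0.1 -0.3  5. ] w 0.274 t 6.85 -> shift [-0.0032 -0.0008 -0.1373] turn -0.03
59.04570937156677
```

Emit:
move_arm(series=[[0,0,-0.02,0,0.018],[0,0,-0.05,0,0.018],[0,0,-0.09,0,0.018],[0,0,-0.13,0,0.018],[0,0,-0.16,0,0.018]])

```text
clock: 7.27
position: [0.4892, 0.3648, 0.225]
tool_rot: [-0.0, 0.754, 0.657, 0.001]
contact_force: [1.3, 0.6, -1.4]
gripper_width: 0.279
grasp_force: 59.1
```

Run:
```python
from h import *
rel(.607,.082,.22,82.2); print(get_obs()['grasp_force'])
for n in("side","top"):
    p,d=snapshot(n); np.savez(n+"2.npz",p=p,d=d)
p=np.load("side2.npz")["p"]
cv2.imwrite("pics/s4.png",cv2.resize(p[120:340,140:360],None,fx=2.7,fy=2.7,interpolation=cv2.INTER_CUBIC)[:,:,::-1])
```

```text
pos [0.4892 0.3648 0.225 ] yaw 82.18 tilt 0.12 F [ 1.3  0.6 -1.4] w 0.279 t 7.27 -> shift [-0.2641  0.1552  0.0048] turn -0.02
59.06436324119568
```

View pics/s4.png

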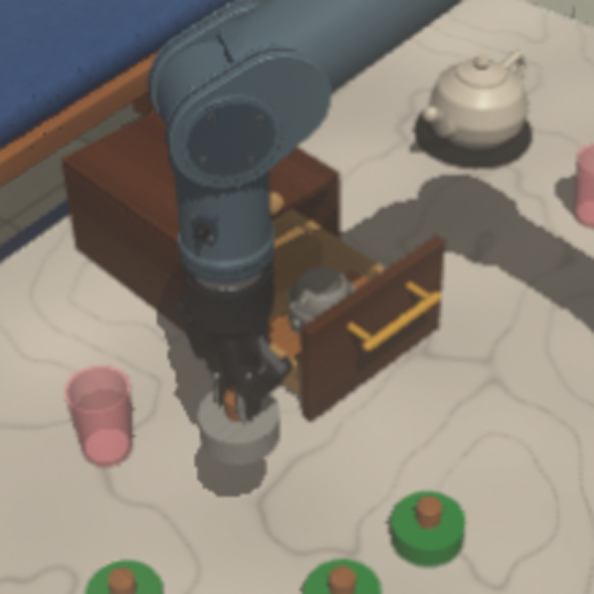

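The steel lid hangs level in the fingers at crop (238,425), and the tin shows at (320,290). Next I measure the lid-to-TCP offset and cross-check the tin from the side camera.

```bash
cat > m.py <<'E'
from h import *
from scipy.optimize import least_squares
def circ(q,r0):
    f=lambda c:np.hypot(q[:,0]-c[0],q[:,1]-c[1])-r0
    return least_squares(f,[*q[:,:2].mean(0)],loss="soft_l1",f_scale=.002).x
a=np.radians(-7.6); ax=np.array([np.cos(a),np.sin(a)]); ay=np.array([-ax[1],ax[0]])
for n in("side","top"):
    z=np.load(n+"2.npz"); p,d=z["p"],z["d"]; P,u,v=cloud(n,d); H=cv2.cvtColor(p,cv2.COLOR_RGB2HSV)[v,u]
    near=np.hypot(P[:,0]-.606,P[:,1]-.082)<.05
    for lo,hi,r in((.084,.095,.0265),(.069,.075,.037)):
        q=P[near&(P[:,2]>lo)&(P[:,2]<hi)&(H[:,1]<70)]
        if len(q)>8: print(n,lo,len(q),"mean",np.round(q.mean(0),4),"circ",np.round(circ(q,r),4),"min/max",np.round(q.min(0),4),np.round(q.max(0),4))
    s=(H[:,0]>14)&(H[:,0]<30)&(H[:,1]>130)&(P[:,0]>.44)&(P[:,0]<.53)&(P[:,1]>.02)&(P[:,1]<.18)&(P[:,2]>.1)&(P[:,2]<.13); q=P[s]
    A=q[:,:2]@ax; bar=q[A<np.percentile(A,10)+.012]; B=bar[:,:2]@ay; m=(bar[:,:2]@ax).mean()*ax+(B.min()+B.max())/2*ay
    print(n,"bar",len(bar),np.round(m,4),"L",B.max()-B.min())
    # lid skirt side/top
    q=P[(np.hypot(P[:,0]-.489,P[:,1]-.3648)<.06)&(P[:,2]>.155)&(P[:,2]<.196)&(H[:,1]<60)&(H[:,2]>70)]
    if len(q)>10: print(n,"lid",len(q),"circ",np.round(circ(q[q[:,2]<.188],.038),4) if (q[:,2]<.188).sum()>5 else "", np.round(q.min(0),4),np.round(q.max(0),4))
E
python3 m.py
```

```text
side 0.084 68 mean [0.5994 0.092  0.0871] circ [0.6059 0.0864] min/max [0.5751 0.0617 0.0843] [0.6325 0.1184 0.0921]
side 0.069 62 mean [0.6121 0.0913 0.072 ] circ [0.5984 0.0879] min/max [0.581  0.0539 0.0691] [0.6419 0.126  0.075 ]
side bar 112 [0.4812 0.1037] L 0.11739854744834771
side lid 560 circ [0.4876 0.3655] [0.4476 0.328  0.1602] [0.526  0.4055 0.1958]
top 0.084 114 mean [0.6074 0.0855 0.0886] circ [0.6092 0.0821] min/max [0.5799 0.0507 0.084 ] [0.6389 0.1121 0.0946]
top 0.069 163 mean [0.6046 0.079  0.072 ] circ [0.6099 0.0833] min/max [0.5706 0.0454 0.069 ] [0.6438 0.1183 0.0749]
top bar 152 [0.4849 0.0982] L 0.1137436927916306
top lid 111 circ [0.4911 0.3648] [0.4533 0.3259 0.1662] [0.5292 0.3771 0.196 ]
```

Emit:
move_arm(series=[[-0.262,0.155,0,0,0.018],[-0.262,0.155,0,0,0.018],[-0.262,0.155,0,0,0.018],[-0.262,0.155,0,0,0.018],[-0.262,0.155,0,0,0.018]], grip_force=90)

```text
clock: 7.78
position: [0.5694, 0.1699, 0.2209]
tool_rot: [-0.0, 0.754, 0.657, -0.001]
contact_force: [0.3, 0.5, -1.9]
gripper_width: 0.261
grasp_force: 88.4
```

```bash
python3 -c "
from h import *
rel(.607,.084,.2,82.2)"
```

```text
pos [0.5694 0.1699 0.2209] yaw 82.18 tilt 0.1 F [ 0.3  0.5 -1.9] w 0.261 t 7.78 -> shift [-0.08    0.049   0.0209] turn -0.02
```

Emit:
move_arm(series=[[-0.04,0.025,0,0,0.018],[-0.08,0.049,0,0,0.018],[-0.08,0.049,0.01,0,0.018],[-0.08,0.049,0.02,0,0.018],[-0.08,0.049,0.02,0,0.018]])

```text
clock: 8.2
position: [0.6056, 0.0848, 0.1988]
tool_rot: [-0.001, 0.754, 0.656, -0.002]
contact_force: [-0.7, -0.1, -1.8]
gripper_width: 0.262
grasp_force: 88.5
```

Run:
```python
from h import *
rel(.607,.084,.165,82.2)
for n in("side",):
    p,d=snapshot(n); np.savez(n+"3.npz",p=p,d=d)
cv2.imwrite("pics/s5.png",cv2.resize(p[150:280,200:340],None,fx=4.3,fy=4.3,interpolation=cv2.INTER_CUBIC)[:,:,::-1])
```

```text
pos [0.6056 0.0848 0.1988] yaw 82.05 tilt 0.3 F [-0.7 -0.1 -1.8] w 0.262 t 8.2 -> shift [-0.0005  0.0017  0.0338] turn -0.15
```

View pics/s5.png

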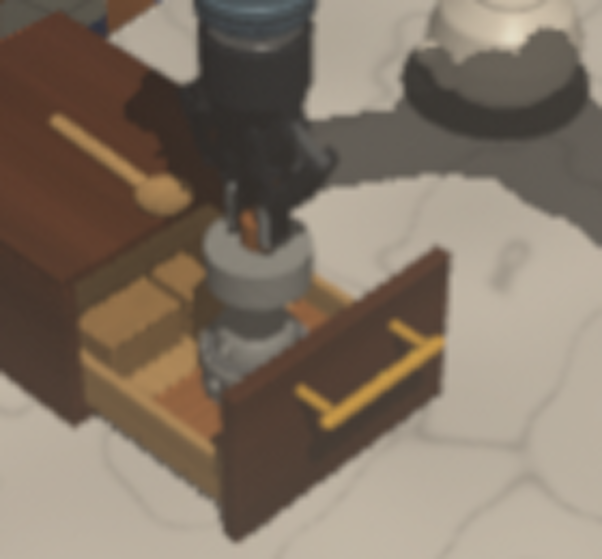

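The lid at crop (258,262) hangs over the tin neck at (255,325), lined up. I'll lower it to just above the rim and then go on slowly.

Emit:
move_arm(series=[[0,0.001,0.012,0,0.018],[0,0.001,0.024,0,0.018],[0,0.001,0.034,0,0.018],[0,0.001,0.04,0,0.018],[0,0.001,0.043,0,0.018]])

```text
clock: 8.67
position: [0.6073, 0.0865, 0.1573]
tool_rot: [-0.001, 0.753, 0.658, -0.001]
contact_force: [0.3, 0.1, -2.0]
gripper_width: 0.263
grasp_force: 88.6
```

Emit:
move_arm(series=[[0,0,0.002,0,0.018],[0,0,0.004,0,0.018],[0,0,0.006,0,0.018],[0,0,0.008,0,0.018],[0,0,0.008,0,0.018]])

```text
clock: 9.08
position: [0.6082, 0.0861, 0.1508]
tool_rot: [-0.0, 0.754, 0.657, -0.0]
contact_force: [-0.7, 0.2, -1.9]
gripper_width: 0.263
grasp_force: 88.6
```

```bash
python3 -c "
from h import *
rel(.607,.084,.1457,82.2)"
```

```text
pos [0.6082 0.0861 0.1508] yaw 82.17 tilt 0.01 F [-0.7  0.2 -1.9] w 0.263 t 9.08 -> shift [-0.0023 -0.0009  0.0051] turn -0.03
```

Emit:
move_arm(series=[[-0.001,0,0.001,0,0.018],[-0.001,0,0.002,0,0.018],[-0.001,0,0.003,0,0.018],[-0.001,0,0.004,0,0.018],[-0.001,0,0.005,0,0.018]])

```text
clock: 9.5
position: [0.6083, 0.0851, 0.146]
tool_rot: [0.0, 0.754, 0.657, 0.0]
contact_force: [-0.2, -0.3, -0.2]
gripper_width: 0.263
grasp_force: 88.6
```

Emit:
move_arm(series=[[0,0,0.001,0,0.018],[0,0,0.002,0,0.018],[0,0,0.003,0,0.018],[0,0,0.004,0,0.018],[0,0,0.004,0,0.018]])

```text
clock: 9.92
position: [0.6088, 0.0853, 0.143]
tool_rot: [0.001, 0.754, 0.657, 0.001]
contact_force: [-1.3, -0.5, 6.4]
gripper_width: 0.267
grasp_force: 90.0
```

```bash
python3 -c "
from h import *
rel(.607,.084,.1337,82.2)"
```

```text
pos [0.6088 0.0853 0.143 ] yaw 82.16 tilt 0.08 F [-1.3 -0.5  6.4] w 0.267 t 9.92 -> shift [-0.0015 -0.0016  0.0093] turn -0.04
```

Emit:
move_arm(series=[[0,0,0.001,0,0.018],[0,0,0.002,0,0.018],[0,0,0.003,0,0.018],[0,0,0.004,0,0.018],[0,0,0.005,0,0.018]])

```text
clock: 10.33
position: [0.6106, 0.0859, 0.1402]
tool_rot: [0.002, 0.754, 0.657, 0.002]
contact_force: [0.6, -0.5, 11.6]
gripper_width: 0.263
grasp_force: 90.7
```

Emit:
move_arm(series=[[0,0,0.001,0,0.018],[0,0,0.002,0,0.018],[0,0,0.003,0,0.018],[0,0,0.003,0,0.018],[0,0,0.003,0,0.018]])

```text
clock: 10.75
position: [0.6081, 0.0847, 0.1338]
tool_rot: [0.0, 0.754, 0.657, -0.0]
contact_force: [1.1, -3.1, 0.5]
gripper_width: 0.265
grasp_force: 89.1
```

```bash
python3 -c "
from h import *
rel(.607,.084,.1302,82.2)"
```

```text
pos [0.6081 0.0847 0.1338] yaw 82.13 tilt 0.02 F [ 1.1 -3.1  0.5] w 0.265 t 10.75 -> shift [-0.0009 -0.001   0.0036] turn -0.07
```

The force fell from 13 N to about 2 N at the predicted height, so the lid has clicked. I keep pushing onto the seal.

Emit:
move_arm(series=[[0,0,0.001,0,0.018],[0,0,0.002,0,0.018],[0,0,0.003,0,0.018],[0,0,0.004,0,0.018],[0,0,0.004,0,0.018]])

```text
clock: 11.17
position: [0.6082, 0.0848, 0.1305]
tool_rot: [0.0, 0.754, 0.657, -0.0]
contact_force: [-0.6, -3.4, 8.6]
gripper_width: 0.262
grasp_force: 89.7
```

Emit:
move_arm(series=[[0,0,0.001,0,0.018],[0,0,0.001,0,0.018],[0,0,0.001,0,0.018],[0,0,0.001,0,0.018],[0,0,0.001,0,0.018]])

```text
clock: 11.58
position: [0.6086, 0.0848, 0.1303]
tool_rot: [0.001, 0.754, 0.657, 0.0]
contact_force: [-2.5, -4.4, 12.7]
gripper_width: 0.261
grasp_force: 90.5
```

```bash
python3 -c "
from h import *
rel(.607,.084,.1302,82.2)"
```

```text
pos [0.6086 0.0848 0.1303] yaw 82.14 tilt 0.07 F [-2.5 -4.4 12.7] w 0.261 t 11.58 -> shift [-0.001  -0.0014  0.0001] turn -0.06
```

Run:
```python
from h import *
for n in("side","top"):
    p,d=snapshot(n); np.savez(n+"2.npz",p=p,d=d)
import runpy; runpy.run_path("m.py")
rel(.607,.084,.1302,82.2)
```

```text
side 0.084 155 mean [0.601  0.1008 0.0922] circ [0.6034 0.093 ] min/max [0.5692 0.0473 0.0841] [0.6467 0.1271 0.095 ]
side 0.069 16 mean [0.6026 0.123  0.0716] circ [0.6064 0.0875] min/max [0.5863 0.118  0.0693] [0.6252 0.1283 0.0747]
side bar 110 [0.4814 0.1035] L 0.11740278912326169
top bar 90 [0.4878 0.1212] L 0.06748316947592306
pos [0.6085 0.0848 0.1303] yaw 82.14 tilt 0.07 F [-2.2 -3.9 12.5] w 0.262 t 11.68 -> shift [-0.001  -0.0014  0.0001] turn -0.06
```

Run:
```python
from h import *
a=np.radians(-7.6); ax=np.array([np.cos(a),np.sin(a)]); ay=np.array([-ax[1],ax[0]])
for f in("top0","top1"):
    z=np.load(f+".npz"); P,u,v=cloud("top",z["d"])
    A=P[:,:2]@ax; B=P[:,:2]@ay
    s=(P[:,2]>.138)&(P[:,2]<.15)&(B>.07)&(B<.26)&(A>.45)&(A<1)
    h,e=np.histogram(A[s],bins=np.arange(.45,.75,.004)); print(f,[(round(x,3),int(n)) for x,n in zip(e,h) if n],"max",np.percentile(A[s],99.8))
```

```text
top0 [(np.float64(0.642), 58), (np.float64(0.646), 120), (np.float64(0.65), 110), (np.float64(0.654), 112), (np.float64(0.658), 35), (np.float64(0.67), 55), (np.float64(0.674), 106), (np.float64(0.678), 99), (np.float64(0.682), 99), (np.float64(0.686), 95), (np.float64(0.69), 95), (np.float64(0.694), 98), (np.float64(0.698), 97), (np.float64(0.702), 112), (np.float64(0.706), 113), (np.float64(0.71), 104), (np.float64(0.714), 106), (np.float64(0.718), 112), (np.float64(0.722), 103), (np.float64(0.726), 105), (np.float64(0.73), 109), (np.float64(0.734), 98), (np.float64(0.738), 114), (np.float64(0.742), 104)] max 0.9317823587237541
top1 [(np.float64(0.502), 89), (np.float64(0.506), 116), (np.float64(0.51), 121), (np.float64(0.514), 119), (np.float64(0.518), 4), (np.float64(0.67), 62), (np.float64(0.674), 99), (np.float64(0.678), 97), (np.float64(0.682), 96), (np.float64(0.686), 97), (np.float64(0.69), 93), (np.float64(0.694), 97), (np.float64(0.698), 98), (np.float64(0.702), 101), (np.float64(0.706), 111), (np.float64(0.71), 111), (np.float64(0.714), 105), (np.float64(0.718), 105), (np.float64(0.722), 110), (np.float64(0.726), 103), (np.float64(0.73), 104), (np.float64(0.734), 102), (np.float64(0.738), 114), (np.float64(0.742), 102)] max 0.9317071829811029
```

The drawer now reads about 0.154 m, a little short of its stop: it slid back when I let go. While pressing, I draw it out a few mm more by the snapped-on lid.

Emit:
move_arm(series=[[0,-0.001,0,0,0.018],[0,-0.002,0,0,0.018],[0,-0.003,0,0,0.018],[0,-0.004,0,0,0.018],[0,-0.005,0,0,0.018]])

```text
clock: 12.1
position: [0.6049, 0.0852, 0.1303]
tool_rot: [0.001, 0.754, 0.657, 0.001]
contact_force: [2.5, -4.6, 9.9]
gripper_width: 0.262
grasp_force: 90.3
```

Run:
```python
from h import *
p,d=snapshot("top"); 
rel(.607,.084,.1302,82.2)
a=np.radians(-7.6); ax=np.array([np.cos(a),np.sin(a)]); ay=np.array([-ax[1],ax[0]])
P,u,v=cloud("top",d)
A=P[:,:2]@ax; B=P[:,:2]@ay
s=(P[:,2]>.138)&(P[:,2]<.15)&(B>.07)&(B<.26)&(A>.45)&(A<.54)
h,e=np.histogram(A[s],bins=np.arange(.45,.55,.004)); print([(round(x,3),int(n)) for x,n in zip(e,h) if n],A[s].mean())
z=np.load("top1.npz"); P,u,v=cloud("top",z["d"]); A=P[:,:2]@ax; B=P[:,:2]@ay
s=(P[:,2]>.138)&(P[:,2]<.15)&(B>.07)&(B<.26)&(A>.45)&(A<.54); print(A[s].mean())
```

```text
pos [0.6047 0.0853 0.1303] yaw 82.13 tilt 0.19 F [ 1.3 -4.8  9.4] w 0.265 t 12.15 -> shift [-0.0009  0.0025  0.0001] turn -0.07
[(np.float64(0.498), 33), (np.float64(0.502), 52), (np.float64(0.506), 51), (np.float64(0.51), 49), (np.float64(0.514), 7)] 0.5069051403474951
0.5106057944593305
```

Emit:
move_arm(series=[[0,-0.001,0.001,0,0.018],[0,-0.001,0.001,0,0.018],[0,-0.001,0.001,0,0.018],[0,-0.001,0.001,0,0.018],[0,-0.001,0.001,0,0.018]])

```text
clock: 12.57
position: [0.6046, 0.0854, 0.1302]
tool_rot: [0.002, 0.754, 0.657, 0.002]
contact_force: [0.9, -4.6, 15.3]
gripper_width: 0.264
grasp_force: 90.7
```

Run:
```python
from h import *
o=get_obs(); rel(.607,.084,.1302,82.2)
z=o["contact_force"][2]
if 8<z<30: print("sign_off",sign_off())
```

```text
pos [0.6046 0.0854 0.1302] yaw 82.12 tilt 0.29 F [ 0.9 -4.6 15.3] w 0.264 t 12.57 -> shift [-0.001   0.0026  0.0001] turn -0.08
the job is handed in; nothing more can be done
sign_off None
```

I handed the job in with the drawer about 0.157 m out (it slid back a few mm from its stop when I let go of the handle, and I drew it out again by the lid), the lid clicked on and the hand still pressing it down with about 15 N; sign-off gave no verdict, the spoon moved about 6 mm at most when the gripper hit something at 75 N going down to the handle, and I stayed clear of the teapot and glasses.

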